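# Set out the tape measure on the ribbon board

## Task

Set the tape measure out along the middle of the ribbon board: hook the end of its blade over the far side of the metal strip at the board's far end, draw the case straight back against its spring until its front face is level with the pointer, and stand it flat on the board there. Then press its lock lever fully down so that the length stays, and leave the tape hooked and locked. Do not disturb the other things on the counter.

Things in the scene. Friction and masses are not known exactly. Their poses are not given: they have to be found in the camera images.
- tape: Loose weighted tape measure (0.7 kg), grey: lower part 80 x 40 mm (x, y), 30 high; upper part 66 x 38 (x = -39 to +27), 56 high. Origin: centre of underside; x out of its front face, where the blade emerges; z up. Grip it across y from above. Its rubber foot holds it on the board against the blade's spring. Starts left or right of the board, yaw within 0.5 of 0.
- tape_front (a point): Bottom centre of the tape's front face, 40 mm ahead of the tape's origin. This face is set level with the pointer.
- blade_hook (a point): Centre of the rear face of the tab at the blade's end. Blade 19 mm wide, underside 15 mm above the tape's underside; tab 21 mm wide, 3 mm thick, hanging down to 3 mm above the tape's underside (this point: 9 mm). With the blade fully in, this point is 65 mm ahead of the tape's origin, 25 mm ahead of its front face.
- blade (a joint): How far the blade is drawn out of the case, in m: 0 fully in (as at the start), at most 0.140. A spring of about 2.1 N (in) to 2.8 N (out) draws it in.
- lock (a joint): Lock lever on the tape's top, rad: 0 up (free), 0.45 flat down (locked, brakes the blade); starts at 0 to 0.06. Black paddle 40 x 18 mm pointing forward from a pivot 22 mm behind the tape's origin, 58.5 mm above its underside. Pressed down from above; needs 3 to 5 N near its tip and stays where it is left.
- lock_tip (a point): Where to press, on the lever's upper side 36 mm from the pivot. Lever up: 10 mm ahead of the tape's origin, 76 mm above its underside. Lever down: 15 mm ahead, 60 mm above.
- ribbon_board: Light wooden board fixed to the counter, 250 x 110 x 12 mm (x, y, z). Origin: centre of the underside; x runs along it to the far end that carries the strip. Turned up to 0.35 rad.
- strip_far (a point): Top of the far face of the aluminium strip across the board's far end, at its middle: 113 mm from the board's origin along x, 23 mm above the counter. The strip is 10 mm thick (x), 90 mm long (y) and stands 11 mm above the board.
- pointer: Steel pointer fixed on the board's left edge. Origin: on the board's top face, on its centre line; axes as the board's. Its edge facing the strip is at x = 0 (the line for the tape's front), y = 29 to 43 mm, 3 mm high; its foot spans x = -13 to +9, y = 41 to 53, 8 mm high. It is 115 to 145 mm from the strip's far face, different each time.
- tea_packet: Bystander: upright packet 60 x 60 x 85 mm, on the other side of the board than the tape. Origin: centre of its underside.
- spool_red: Bystander: ribbon spool, 60 mm across and 30 mm high, lying flat on the right. Origin: centre of its underside.
- spool_gold: Bystander: ribbon spool, 60 mm across and 24 mm high, lying flat on the left. Origin: centre of its underside.
- peg_doll: Bystander: wooden doll, 38 mm across and 86 mm high, standing behind the board. Origin: centre of its underside.

How it is judged:
By the outcome, as a careful person would: the job done as asked, in the order asked, and still so for the second after the job is handed in, with the robot touching nothing.
It also fails if it takes over 51 s, if anything falls off the work surface, if the arm or the gripper's body presses on something with over 40 N, if the wrist force passes 120 N, or if a joint passes its speed limit or range.

## Robot

A 7-joint arm with a two-finger parallel gripper is mounted at the origin on a cart in front of the work surface, level with it; the furniture and walls round the work are solid. World frame = base frame: x ahead of the robot, y to its left, z up, the work surface at z = 0. Lengths are in mm, angles in rad, forces in N, time in s.
With the tool pointing down it reaches from about 425 to 950 mm from the base axis. Payload 16.7 kg.
Tool frame: the origin (TCP) lies on the mounting face of the last link; the fingertips stand 199 mm ahead of it and the grasp point (between the pads) lies 180 mm ahead of it (arm.grasp_offset is the distance from the TCP to the grasp point, in mm); z points along the fingers, y is the line along which they close (so a half turn about z gives the same grasp; the last joint's range is limited). The gripper opens to 94 mm and grips with 3 to 60 N. Pads are 16 mm wide; open, the fingers measure 119 mm over their backs; the gripper's body (75 mm by 177 mm) begins 78 mm behind the grasp point.
Start: joints at [1.103, 0.426, 0.074, 1.606, -0.034, 1.111, -0.067], TCP at [210.888, -641.182, 404.667] pointing down, gripper open.
Joint ranges: [-2.85, 2.85], [-0.5, 2.14], [-1.23, 1.37], [0.21, 2.46], [-1.02, 4.16], [0.16, 2.05], [-2.73, 2.73]. Speed limits (rad/s): [1.89, 1.89, 2.39, 2.39, 3.01, 3.01, 3.01].

## Interface

Orientations are given as a unit quaternion [w, x, y, z].
In Python, from plant import arm gives the robot as it stands.
- The arm moves only by the tool arm_command, never from a script. Its argument "plan" is a list that holds one entry, the list of rows, each a list of 4 numbers: the shift along the tool's x, y, z in m, then the turn about the tool's z in degrees. A call has 1 to 12 rows; each row shifts and turns the commanded pose from where the row before left it, along the tool's axes as they then stand; what a row does not reach is not made up. A row lasts 1/8 s, in which the tool goes at most 62.5 mm and 10.7 degrees, less where a joint would pass 70% of its speed; a pose out of reach is approached as far as the arm can. A call with a gripper value outside its range is refused whole. "gripper" is the closure in counts, from 0 (fully open) to 255 (shut), set as the call begins (left out, the last holds). The fingers move at their own pace and stop on an object; "squeeze" is the grip in N (left out, the last holds). Time passes only in rows, so rows that do not move let the fingers close. It gives the time, the measured TCP pose, the force, the opening and the grip force at its end, in the units of the state.
- arm.get_obs(): the state, without advancing time (a new reading comes with each control period).
- arm.capture(name): name is "side" or "top"; returns (picture, depth): 420x560x3 uint8, red, green, blue; 420x560 float32, mm along the optical axis (not along the pixel's ray), 0 where there is no reading.
- arm.get_calibration(name): a dict with "vertical_fov" (degrees; the focal length in pixels is half the picture's height over the tangent of half this angle, whatever the lens; pixels are square), "cx", "cy" (the principal point, pixels), "cam_to_world" (4x4, takes a point from camera to world coordinates). Camera axes: x right, y up, looking along -z (the intrinsics and any distortion apply to the point x, -y, -z); pixel columns grow to the right and rows downward; lengths in mm; the calibration is good to about 2 mm. A picture is of the moment at which its call begins. get_calibration takes no time and is no camera call.
- arm.sign_off(): hands the job in; it is judged then, once.
The state is a dict: "clock": time; "joint_positions": joint angles; "joint_velocities": joint speeds; "joint_torque": joint torques, N m; "ee_pos": TCP position; "tool_rot": TCP orientation; "contact_force": force on the tool from outside, world axes, zero at the start; "wrist_torque": the same for the moment, N m; "width": finger opening in mm; "grasp_force": force on a finger pad.
Only numpy, scipy, OpenCV 4.12 (cv2) and the standard library are available. Lean on these libraries where they do the work, as an engineer would, in place of code of your own. Each camera call takes 0.05 s, during which the arm holds its last target. There are 200 camera calls.

## Working session

There is one attempt and no reset: what is moved stays moved. The work goes in short steps, Python scripts to look and compute and a tool call to move; the robot and the scene stay as the last step left them, time stands still between calls to the robot, and variables do not carry over. Pictures are saved under pics/ and viewed, at most 11 in all, crops included, and the job is handed in when it is done.

Besides the shell and the picture viewer there is one more tool, called after "Call:" as a command line: name --argument value ..., lists and objects as JSON in quotes. arm_command: Moves the arm, as the interface text tells. Its arguments: {"type":"object","properties":{"plan":{"type":"array","items":{"type":"array","items":{"type":"array","items":{"type":"number"}}}},"gripper":{"type":"number"},"squeeze":{"type":"number"}},"required":["plan"]}

```bash
mkdir -p pics; ls
cat > h.py <<'E'
import numpy as np, cv2
from plant import arm
def snap(n,f):
    p,d=arm.capture(n); cv2.imwrite(f'pics/{f}.png',p[...,::-1]); np.save(f'pics/{f}.npy',d); return p,d
def fl(n):
    c=arm.get_calibration(n); return c,210/np.tan(np.radians(c['vertical_fov'])/2)
def ray(n,u,v,z):
    "pixels -> world on plane z"
    c,f=fl(n); T=np.array(c['cam_to_world']); u=np.atleast_1d(u).astype(float); v=np.atleast_1d(v)
    r=np.stack([(u-c['cx'])/f,-(v-c['cy'])/f,-np.ones_like(u)],-1)@T[:3,:3].T
    return T[:3,3]+r*((z-T[2,3])/r[:,2])[:,None]
def cloud(n,d):
    c,f=fl(n); T=np.array(c['cam_to_world']); v,u=np.mgrid[:420,:560]
    q=np.stack([(u-c['cx'])/f*d,-(v-c['cy'])/f*d,-d],-1)
    return q@T[:3,:3].T+T[:3,3]
E
python3 - <<'E'
from h import *
o=arm.get_obs(); print({k:np.round(v,3) for k,v in o.items()}, arm.grasp_offset)
for n in('top','side'):
    p,d=snap(n,n+'0'); c=arm.get_calibration(n); print(n,{k:np.round(v,3) if not isinstance(v,str) else v for k,v in c.items()},(d==0).mean())
a=cv2.imread('pics/top0.png')
E
```

```text
pics
{'clock': np.float64(0.0), 'joint_positions': array([ 1.104,  0.427,  0.074,  1.607, -0.034,  1.111, -0.067]), 'joint_velocities': array([ 0.   , -0.001,  0.002, -0.   ,  0.001,  0.001, -0.001]), 'joint_torque': array([-0.0000e+00, -9.3580e+01,  3.6670e+00, -4.5421e+01, -4.9000e-02,
        2.0000e-02,  0.0000e+00]), 'ee_pos': array([ 210.831, -641.011,  403.959]), 'tool_rot': array([-0.001,  0.987,  0.158, -0.   ]), 'contact_force': array([-0.333,  0.562,  1.008]), 'wrist_torque': array([ 0.043, -0.013,  0.004]), 'grasp_force': np.float64(0.0), 'width': np.float64(93.815)} 180.4
top {'vertical_fov': np.float64(56.084), 'cx': np.float64(278.223), 'cy': np.float64(214.286), 'cam_to_world': array([[ 5.000000e-03,  9.900000e-01, -1.380000e-01,  4.430840e+02],
       [-1.000000e+00,  5.000000e-03, -2.000000e-03,  2.051000e+00],
       [-1.000000e-03,  1.380000e-01,  9.900000e-01,  1.143572e+03],
       [ 0.000000e+00,  0.000000e+00,  0.000000e+00,  1.000000e+00]])} 0.004022108843537415
side {'vertical_fov': np.float64(48.295), 'cx': np.float64(277.722), 'cy': np.float64(210.428), 'cam_to_world': array([[ 1.00000e+00, -1.10000e-02, -4.00000e-03,  5.90263e+02],
       [ 1.00000e-03,  4.52000e-01, -8.92000e-01, -9.76084e+02],
       [ 1.20000e-02,  8.92000e-01,  4.52000e-01,  5.65107e+02],
       [ 0.00000e+00,  0.00000e+00,  0.00000e+00,  1.00000e+00]])} 0.006279761904761905
```

View pics/top0.png

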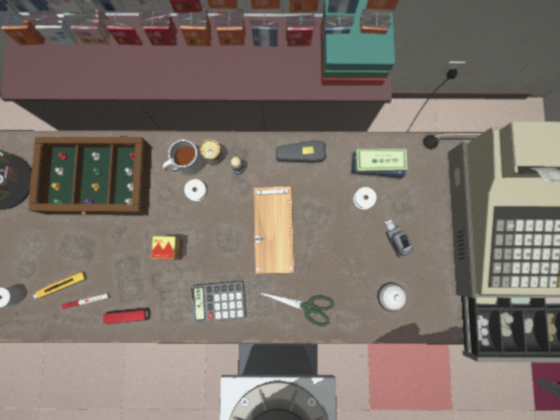

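View pics/side0.png

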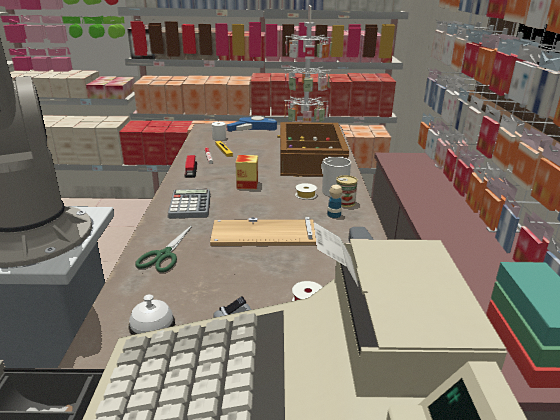

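Top view: the board is at (273,230) with its strip at row 190, and the pointer is at (258,239). The tape is on the right at (398,238), with its hook at (390,224). The tea packet is at (165,247), the spools at (195,190) and (365,198), and the doll at (237,165). The side view shows the register hiding the tape. Next is an enlarged crop.

Run:
```python
from h import *
a=cv2.imread('pics/top0.png')
cv2.imwrite('pics/c0.png',np.hstack([cv2.resize(a[180:280,245:305],None,fx=6,fy=6,interpolation=cv2.INTER_CUBIC),cv2.resize(a[200:275,375:425],None,fx=8,fy=8,interpolation=cv2.INTER_CUBIC)]))
d=np.load('pics/top0.npy'); P=cloud('top',d)
print('counter z',P[[300,150,250,210],[240,240,340,420]].round(1))
print('board',P[210,260:292:6].round(1),'tape');
Z=P[215:262:2,380:416:2,2]; print(Z.round().astype(int))
```

```text
counter z [[ 357.4  109.8   13.7]
 [ 796.5  119.3    1.2]
 [ 499.6 -175.5   -0.8]
 [ 618.1 -412.7   -2.1]]
board [[613.9  56.9   9.5]
 [613.6  39.3  12.6]
 [613.6  21.9  13.1]
 [613.3   4.5  15.3]
 [614.3 -13.    9.4]
 [614.4 -30.4   9.4]] tape
[[   0   -2    0    2    3    1   -2   -1    1   -3   -2    2    2   -1
     2    3   -1   -2]
 [  -4   -3   -1   -4    1   -1   -3    1   -1   -3   -4    0   -3    0
    -3   -2   -2    1]
 [   1    0   -1   -1    0   -4    0    1   -4   -1    2   -2    0    1
     2    0   -2    3]
 [   0    0    1    0   19   16   -4   -5   -1   -1    0   -1   -1   -2
     2    2    2   -1]
 [   0   -1    8   16   17   17   17   -2   -1   -1   -1   -1    0   -3
    -3   -1    2    0]
 [   0   -3    1   -6   17   16   15   -4   -1    2   -3   -5    3    3
     1   -1    0    1]
 [   1   -5   -1    1   15   20   17   17    0   31   23   -1   -4   -3
    -1   -2    1   -2]
 [  -1    3   -2   -1    0   13   17   26   26   28   31    0    4   -1
     3   -3    2 1144]
 [   2   -2    1   -1    9   29   29   31   27   28   43   48    2    4
     0    2   -3   -2]

[... 725 characters left out ...]
3   62   63
    61   62   61   -2]
 [   4    2    1   -2   -1   -1   -3   12   28   48   50   62   57   62
    60   58   52   -4]
 [  -2   -2    1   -1   -6   -2   -3   -2   19   39   50   55   63   56
    60   51   49    0]
 [  -4   -2    2    2    0    3   -1    0   12   28   43   52   49   54
    52    0    1   -2]
 [  -1   -1   -4    1   -1    0    2   -1    3   19   29   41   50   -3
     1   -1    2    0]
 [  -4   -1   -3   -2    6    0   -4    0   -1    9   18   -3   -5   -3
     4   -4    0   -2]
 [  -5    0    4    2    1   -2   -3    5    4    3    1    0   -4   -1
    -1   -2   -2   -1]
 [   2    0   -1    0    3   -1   -1   -2    1   -1   -4   -2    0    2
    -1   -2   -2   -2]]
```

View pics/c0.png

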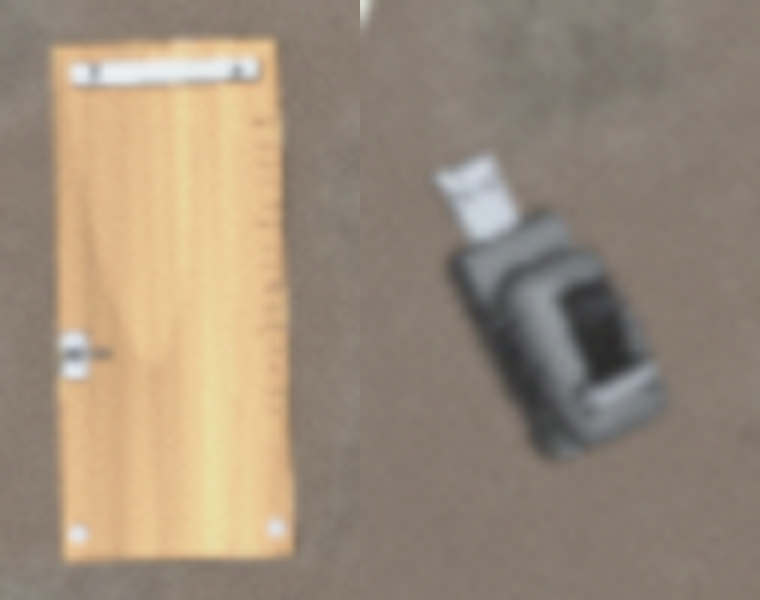

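The crop shows the strip's far edge running from (70,64) to (258,57) and the pointer foot at (75,355). The tape is turned about +0.45, with its hook at the upper left. Now I'll measure.

```bash
cat >> h.py <<'E'
def board(f='top0',bz=12):
    "board pose from wood mask: centre xy, yaw"
    a=cv2.imread(f'pics/{f}.png'); h=cv2.cvtColor(a,cv2.COLOR_BGR2HSV)
    m=cv2.inRange(h,(8,70,110),(28,255,255)); m[:,:245]=0; m[:,305:]=0; m[:178]=0; m[282:]=0
    m=cv2.morphologyEx(m,cv2.MORPH_CLOSE,np.ones((9,9)))
    c=max(cv2.findContours(m,0,2)[0],key=cv2.contourArea)[:,0]
    w=ray('top',c[:,0],c[:,1],bz)[:,:2].astype(np.float32)
    return cv2.minAreaRect(w)
def todo(g,yaw,steps=1):
    "tool-axis shift (mm) and turn (deg) to bring grasp point to world g, tool x at yaw"
    o=arm.get_obs(); from scipy.spatial.transform import Rotation as Ro
    q=o['tool_rot']; R=Ro.from_quat([q[1],q[2],q[3],q[0]]).as_matrix()
    cur=np.arctan2(R[1,0],R[0,0]); p=np.array(o['ee_pos'])+R[:,2]*180.4
    print('grasp',p.round(1),'yaw',round(cur,3),'F',np.round(o['contact_force'],1),'w',round(o['width'],1),'t',round(o['clock'],2))
    print('shift',(R.T@(np.array(g)-p)).round(1),'turn',np.degrees(cur-yaw).round(1))
E
python3 - <<'E'
from h import *
print('board',board())
k=lambda u,v,s,u0,v0:((np.array(u)+.5)/s-.5+u0,(np.array(v)+.5)/s-.5+v0)
C=ray('top',*k([53,276,65,293],[46,38,560,556],6,245,180),12); print('corners',C.round(1))
S=ray('top',*k([70,258,],[64,57],6,245,180),23); print('strip far',S.round(1))
F=ray('top',*k([62,88,62,88],[331,331,380,380],6,245,180),20); print('foot',F.round(1))
N=ray('top',*k([110,110],[350,354],6,245,180),15); print('needle',N.round(1))
# tape
d=np.load('pics/top0.npy'); P=cloud('top',d)[205:270,375:422].reshape(-1,3)
for lo,hi in((6,85),(47,85),):
    q=P[(P[:,2]>lo)&(P[:,2]<hi)]; q=q[q[:,0]>430]; print(lo,len(q),cv2.minAreaRect(q[:,:2].astype(np.float32)), q.mean(0))
# corners from crop: hook tab left/right, front-lower edge L, R
print('hook tip L,R z~16',ray('top',*k([435-360,492-360],[175,153],8,375,200),16).round(1))
print('low front L,R z30',ray('top',*k([452-360,562-360],[262,212],8,375,200),30).round(1))
print('low left-rear z30?',ray('top',*k([545-360],[455],8,375,200),30).round(1))
E
```

```text
board ((559.1307373046875, 18.30160140991211), (252.389404296875, 113.06693267822266), 1.8204156160354614)
corners [[680.8  76.8  12. ]
 [685.3 -32.   12. ]
 [432.9  67.6  12. ]
 [435.3 -40.2  12. ]]
strip far [[669.7  67.7  23. ]
 [673.6 -23.   23. ]]
foot [[540.8  70.   20. ]
 [540.8  57.7  20. ]
 [517.5  69.7  20. ]
 [517.5  57.4  20. ]]
needle [[532.2  47.3  15. ]
 [530.3  47.3  15. ]]
6 571 ((545.1514282226562, -324.4364318847656), (125.78346252441406, 125.0362548828125), 59.44811248779297) [ 526.90046173 -332.40382838   42.42130965]
47 308 ((517.6668701171875, -342.9637145996094), (63.3637580871582, 40.860816955566406), 26.4126033782959) [ 516.64656759 -339.98956287   57.88046371]
hook tip L,R z~16 [[ 581.5 -300.8   16. ]
 [ 589.6 -321.6   16. ]]
low front L,R z30 [[ 548.8 -302.1   30. ]
 [ 566.8 -341.7   30. ]]
low left-rear z30? [[ 480.9 -332.5   30. ]]
```

Run:
```python
from h import *
d=np.load('pics/top0.npy'); P=cloud('top',d).reshape(-1,3); P=P[P[:,2]<600]
for y in range(-700,-200,50):
    print(y,[int(np.percentile(q,95)) if len(q:=P[(abs(P[:,1]-y)<25)&(abs(P[:,0]-x)<25)][:,2])>3 else None for x in range(50,800,50)])
todo([517.5,-341.6,110],.43)
```

```text
-700 [-794, -793, None, 102, 88, 85, 86, 159, 173, 186, 195, 203, None, None, None]
-650 [-791, -793, None, 102, 88, 85, 85, 162, 174, 190, 199, 205, 227, 246, None]
-600 [-792, -792, None, 257, 88, 85, 85, 163, 174, 189, 200, 205, 329, 301, 301]
-550 [-793, -791, None, 327, 89, 75, 84, 162, 173, 190, 200, 205, 333, 301, 301]
-500 [-793, -792, None, 100, 89, 89, 88, 148, 161, 176, 189, 202, 277, 296, 297]
-450 [-791, -794, None, None, 2, 2, 3, 2, 2, 2, 2, 2, 2, 2, 1]
-400 [-793, -794, None, None, 2, 2, 3, 2, 2, 2, 2, 2, 2, 2, 2]
-350 [-792, -791, None, None, 3, 2, 43, 41, 3, 68, 74, 2, 2, 62, 74]
-300 [-792, -793, None, None, 2, 3, 63, 45, 3, 36, 49, 15, 2, 70, 75]
-250 [-791, -793, None, None, 3, 3, 3, 3, 3, 3, 2, 26, 32, 72, 75]
grasp [ 210.8 -640.8  223.6] yaw 0.318 F [-0.1  0.1 -0.1] w 93.8 t 0.1
shift [ 384.9 -188.3  113.8] turn -6.4
```

Call:
arm_command --plan '[[[0.01,-0.045,0,0],[0.01,-0.047,0,0],[0.01,-0.047,0,0],[0.01,-0.049,0,0],[0.043,0,0,-0.8],[0.043,0,0,-0.8],[0.043,0,0,-0.8],[0.043,0,0,-0.8],[0.043,0,0,-0.8],[0.043,0,0,-0.8],[0.043,0,0.01,-0.8],[0.043,0,0.01,-0.8]]]' --gripper 0

```text
clock: 1.6
ee_pos: [512.2, -326.2, 384.2]
tool_rot: [-0.0, 0.977, 0.213, -0.0]
contact_force: [-0.3, 0.2, 0.6]
width: 94.0
grasp_force: 0.0
```

Run:
```python
from h import *
todo([517.5,-341.6,24],.43)
```

```text
grasp [ 512.2 -326.2  203.8] yaw 0.43 F [-0.3  0.2  0.6] w 94.0 t 1.6
shift [ -1.6  16.2 179.8] turn -0.0
```

Call:
arm_command --plan '[[[0,0.016,0.02,0],[0,0,0.03,0],[0,0,0.03,0],[0,0,0.03,0],[0,0,0.03,0],[0,0,0.02,0],[0,0,0.01,0],[0,0,0.01,0],[0,0,0,0]]]'

```text
clock: 2.72
ee_pos: [517.8, -341.4, 204.5]
tool_rot: [-0.0, 0.977, 0.213, -0.0]
contact_force: [0.5, 1.1, 0.4]
width: 93.9
grasp_force: 0.0
```

Call:
arm_command --plan '[[[0,0,0,0],[0,0,0,0],[0,0,0,0],[0,0,0,0],[0,0,0,0],[0,0,0,0],[0,0,0,0],[0,0,0,0]]]' --gripper 200 --squeeze 30

```text
clock: 3.72
ee_pos: [517.8, -341.7, 204.8]
tool_rot: [0.0, 0.977, 0.213, 0.0]
contact_force: [1.6, -3.7, -1.2]
width: 39.6
grasp_force: 30.0
```

Call:
arm_command --plan '[[[0,0,-0.01,0],[0,0,-0.03,0],[0,0,-0.03,0],[0,-0.04,0,4.5],[0,-0.04,0,4.5],[0,-0.04,0,4.5],[0,-0.04,0,4.5],[0,-0.04,0,4.6],[0,0,0,0]]]'

```text
clock: 4.85
ee_pos: [463.7, -146.8, 274.8]
tool_rot: [-0.001, 1.0, 0.019, -0.001]
contact_force: [-0.1, -1.3, -7.9]
width: 39.7
grasp_force: 30.0
```

Run:
```python
from h import *
todo([616,20.3,70],.035)
```

```text
grasp [ 463.5 -146.5   94.4] yaw 0.039 F [-0.1 -1.3 -7.9] w 39.7 t 4.85
shift [ 158.9 -160.8   24.4] turn 0.2
```

Call:
arm_command --plan '[[[0.02,-0.04,0,0],[0.03,-0.04,0,0],[0.04,-0.04,0,0],[0.04,-0.03,0,0.2],[0.03,-0.01,0,0],[0,0,0.012,0],[0,0,0.012,0],[0,0,0,0],[0,0,0,0]]]'

```text
clock: 5.98
ee_pos: [618.4, 15.0, 250.9]
tool_rot: [0.0, 1.0, 0.016, -0.0]
contact_force: [-1.3, -0.2, -8.0]
width: 39.7
grasp_force: 30.0
```

Run:
```python
from h import *
todo([616,20.3,50],.035)
snap('top','top1');snap('side','side1')
a=cv2.imread('pics/top1.png')[150:255,220:320];b=cv2.imread('pics/side1.png')[190:260,200:330]
f=lambda a,s:cv2.resize(a,None,fx=s,fy=s,interpolation=cv2.INTER_CUBIC)
a=f(a,4);b=f(b,3)
o=np.zeros((420,800,3),np.uint8);o[:,:400]=a;o[:210,400:790]=b;cv2.imwrite('pics/c1.png',o)
```

```text
grasp [618.3  15.   70.5] yaw 0.031 F [-1.3 -0.2 -8. ] w 39.7 t 5.97
shift [-2.2 -5.4 20.5] turn -0.2
```

View pics/c1.png

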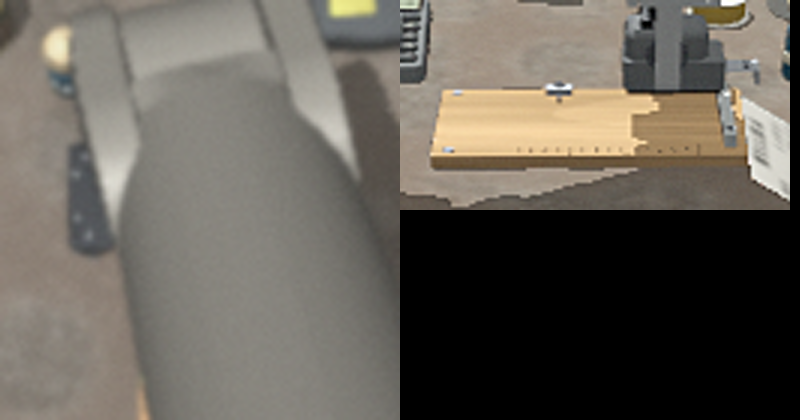

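The side view shows the gripped tape level above the board. The hook tab is at crop (757,70), the front bottom edge at (724,88), the strip's far top corner near (727,90) and the pointer foot at (558,90).

```bash
python3 - <<'E'
from h import *
s=lambda u,v:((u-400+.5)/3-.5+200,(v+.5)/3-.5+190)
for n,u,v,z in(('hook rear low',752,81,49.5),('front bottom nearside',724,90,46.5),('strip top far, far end',726,89,23),('strip near end far top',737,124,23),('foot far top',572,86,20),('foot near top',546,86,20),('board NR',430,155,12),('board NL',440,91,12),('brd far near-corner',747,154,12)):
    print(n,ray('side',*s(u,v),z).round(1))
E
python3 - <<'E'
import cv2,numpy as np
a=cv2.imread('pics/side0.png')[210:250,205:320]
b=cv2.imread('pics/side1.png')[190:235,265:325]
f=lambda a,s:cv2.resize(a,None,fx=s,fy=s,interpolation=cv2.INTER_CUBIC)
o=np.zeros((600,800,3),np.uint8);a=f(a,6.9);o[:a.shape[0],:a.shape[1]]=a;b=f(b,7);o[280:280+b.shape[0],:b.shape[1]]=b
cv2.imwrite('pics/c2.png',o)
E
```

```text
hook rear low [[688.5  11.1  49.5]]
front bottom nearside [[665.9   1.   46.5]]
strip top far, far end [[671.   47.1  23. ]]
strip near end far top [[676.4 -11.6  23. ]]
foot far top [[543.8  55.   20. ]]
foot near top [[522.3  54.5  20. ]]
board NR [[438.8 -45.8  12. ]]
board NL [[433.5  58.6  12. ]]
brd far near-corner [[682.8 -39.1  12. ]]
```

View pics/c2.png

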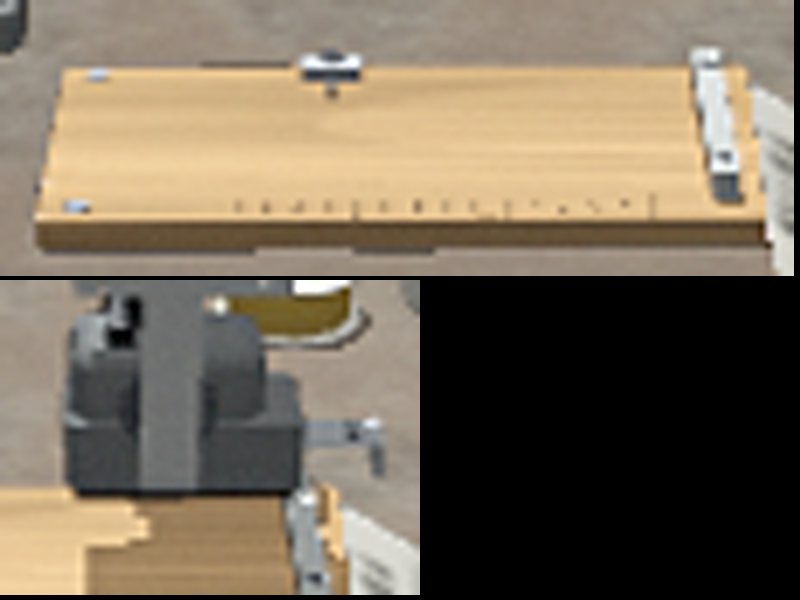

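Call:
arm_command --plan '[[[0,-0.005,0,-0.2],[0,0,0.01,0],[0,0,0.01,0],[0,0,0.007,0],[0,0,0.005,0],[0,0,0,0],[0,0,0,0]]]'

```text
clock: 6.95
ee_pos: [618.6, 20.4, 219.1]
tool_rot: [0.0, 1.0, 0.017, 0.0]
contact_force: [-5.1, -0.7, 5.1]
width: 39.9
grasp_force: 30.0
```

Run:
```python
from h import *
todo([616,20.3,37],.035)
snap('side','side2')
b=cv2.imread('pics/side2.png')[195:250,255:335]
cv2.imwrite('pics/c3.png',cv2.resize(b,None,fx=8,fy=8,interpolation=cv2.INTER_CUBIC))
```

```text
grasp [618.6  20.3  38.7] yaw 0.035 F [-5.1 -0.7  5.1] w 39.9 t 6.95
shift [-2.6 -0.1  1.7] turn -0.0
```

View pics/c3.png

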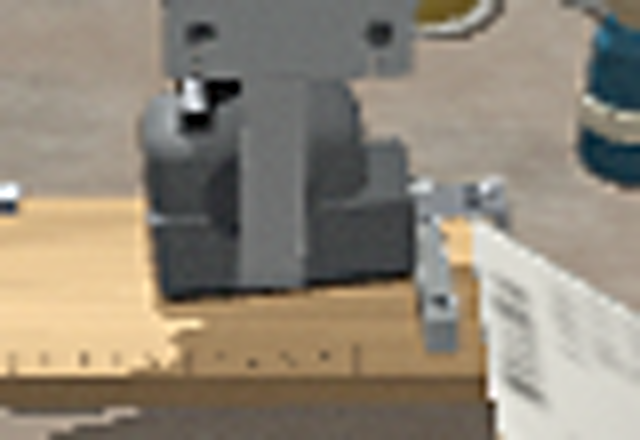

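The tape front has landed on the strip: it pitched up, and the vertical force rose by 13 N. I'll lift, back up 8 mm and lower again.

Call:
arm_command --plan '[[[0,0,-0.008,0],[0,0,-0.008,0],[-0.004,0,0,0],[-0.004,0,0,0],[0,0,0.004,0],[0,0,0.004,0],[0,0,0.004,0],[0,0,0.003,0],[0,0,0,0],[0,0,0,0]]]'

```text
clock: 8.25
ee_pos: [610.5, 20.2, 219.7]
tool_rot: [-0.0, 1.0, 0.018, 0.0]
contact_force: [0.1, 0.1, -7.6]
width: 39.8
grasp_force: 30.0
```

Run:
```python
from h import *
todo([610,20,37],.035)
snap('side','side3')
b=cv2.imread('pics/side3.png')[195:250,255:335]
cv2.imwrite('pics/c4.png',cv2.resize(b,None,fx=8,fy=8,interpolation=cv2.INTER_CUBIC))
```

```text
grasp [610.5  20.2  39.3] yaw 0.035 F [ 0.1  0.1 -7.6] w 39.8 t 8.25
shift [-0.6  0.2  2.3] turn 0.0
```

View pics/c4.png

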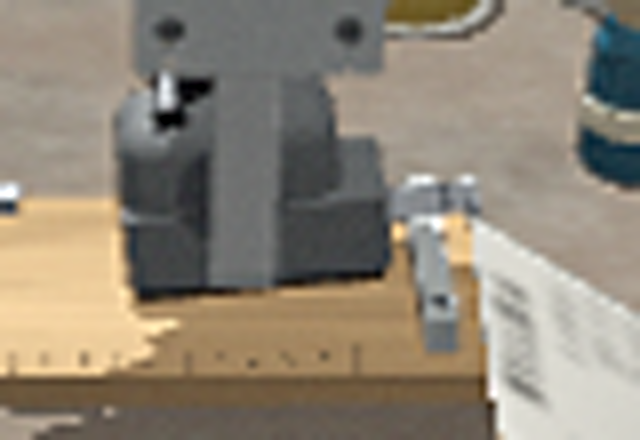

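The tape is free and hooked beyond the strip, but still pitched about 5° in the grip. I'll lower it to the board, release it briefly so that it settles flat, and regrip.

Call:
arm_command --plan '[[[0,0,0.0015,0],[0,0,0.001,0],[0,0,0,0],[0,0,0,0]]]'

```text
clock: 8.8
ee_pos: [611.1, 20.2, 217.8]
tool_rot: [-0.0, 1.0, 0.017, 0.001]
contact_force: [4.0, -0.1, 5.9]
width: 40.0
grasp_force: 30.0
```

Call:
arm_command --plan '[[[0,0,0,0],[0,0,0,0],[0,0,0,0],[0,0,0,0]]]' --gripper 115

```text
clock: 9.3
ee_pos: [610.4, 20.2, 217.1]
tool_rot: [-0.0, 1.0, 0.017, -0.0]
contact_force: [-0.5, -1.3, 0.4]
width: 51.6
grasp_force: 0.0
```

Call:
arm_command --plan '[[[0,0,0,0],[0,0,0,0],[0,0,0,0],[0,0,0,0],[0,0,0,0]]]' --gripper 200

```text
clock: 9.93
ee_pos: [610.5, 20.2, 217.2]
tool_rot: [-0.0, 1.0, 0.017, -0.0]
contact_force: [0.3, 0.1, -0.4]
width: 39.9
grasp_force: 30.0
```

Run:
```python
from h import *
todo([610,20,37],.035)
snap('side','side4')
b=cv2.imread('pics/side4.png')[195:250,255:335]
cv2.imwrite('pics/c5.png',cv2.resize(b,None,fx=8,fy=8,interpolation=cv2.INTER_CUBIC))
```

```text
grasp [610.5  20.2  36.8] yaw 0.035 F [ 0.3  0.1 -0.4] w 39.9 t 9.93
shift [-0.5  0.2 -0.2] turn -0.0
```

View pics/c5.png

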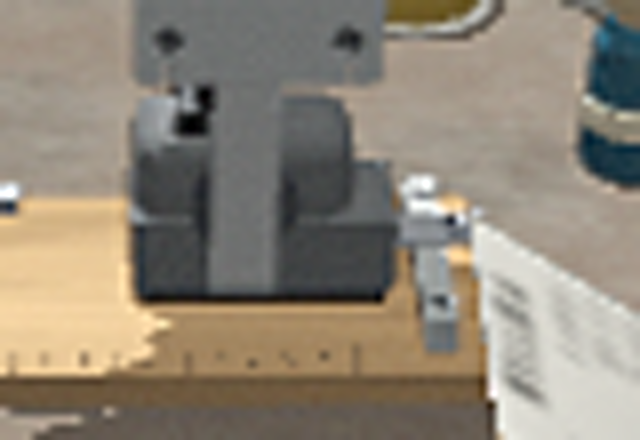

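The tape now sits flat with its hook tab behind the strip. Its front bottom near corner is at crop (390,297). I'll lift it about 1.5 mm and draw it back in steps.

Run:
```python
from h import *
p=ray('side',255+390.5/8-.5,195+297.5/8-.5,12); print(p)
# board frame using side-view strip/foot
print('rel grasp', p[0,0]-610.5)
```

```text
[[656.99023141   4.18455623  12.        ]]
rel grasp 46.49023140759141
```

Call:
arm_command --plan '[[[0,0,-0.0015,0],[-0.002,0,0,0],[-0.002,0,0,0],[0,0,0,0]]]'

```text
clock: 10.48
ee_pos: [606.2, 20.0, 218.6]
tool_rot: [0.0, 1.0, 0.018, -0.0]
contact_force: [0.1, -0.6, -7.4]
width: 40.0
grasp_force: 30.0
```

Call:
arm_command --plan '[[[-0.002,0,0,0],[-0.002,0,0,0],[-0.001,0,0,0],[0,0,0,0]]]'

```text
clock: 10.98
ee_pos: [601.6, 19.8, 218.8]
tool_rot: [-0.0, 1.0, 0.018, 0.0]
contact_force: [1.3, -0.9, -8.3]
width: 39.6
grasp_force: 30.0
```

Call:
arm_command --plan '[[[-0.005,0,0,0],[-0.005,0,0,0],[-0.005,0,0,0],[0,0,0,0]]]'

```text
clock: 11.48
ee_pos: [586.1, 19.3, 218.8]
tool_rot: [-0.0, 1.0, 0.018, -0.0]
contact_force: [1.2, -0.5, -6.9]
width: 39.8
grasp_force: 30.0
```

Call:
arm_command --plan '[[[-0.01,0,0,0],[-0.015,0,0,0],[-0.015,0,0,0],[-0.015,0,0,0],[-0.015,0,0,0],[-0.015,0,0,0],[-0.0105,0,0,0],[0,0,0,0],[0,0,0,0]]]'

```text
clock: 12.6
ee_pos: [491.5, 16.0, 218.8]
tool_rot: [-0.0, 1.0, 0.017, 0.0]
contact_force: [2.9, 0.1, -7.6]
width: 39.7
grasp_force: 30.0
```

Run:
```python
from h import *
todo([490.5,16,36.8],.035)
snap('side','side5')
b=cv2.imread('pics/side5.png')[190:250,205:335]
cv2.imwrite('pics/c6.png',cv2.resize(b,None,fx=6,fy=6,interpolation=cv2.INTER_CUBIC))
```

```text
grasp [491.6  16.   38.4] yaw 0.035 F [ 2.9  0.1 -7.6] w 39.7 t 12.6
shift [-1.1 -0.   1.6] turn -0.0
```

View pics/c6.png

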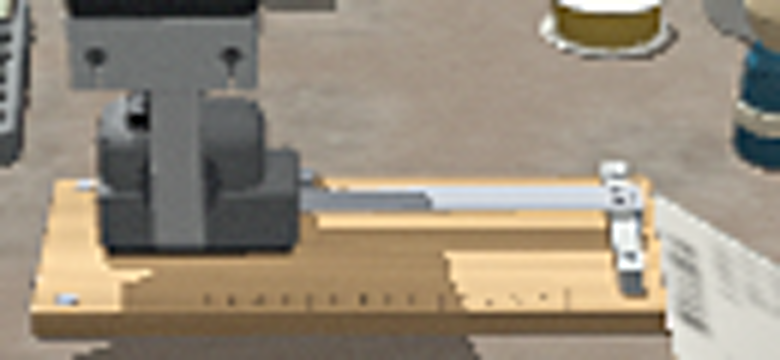

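The blade is drawn out over the strip and the hook is holding. I'll finish the draw, seat the tape, release it and retreat upward for a check.

Call:
arm_command --plan '[[[-0.001,0,0,0],[0,0,0.001,0],[0,0,0.001,0],[0,0,0,0],[0,0,0,0],[0,0,0,0]]]'

```text
clock: 13.4
ee_pos: [490.3, 16.0, 217.1]
tool_rot: [0.0, 1.0, 0.017, 0.0]
contact_force: [0.4, -0.2, 5.3]
width: 39.8
grasp_force: 30.0
```

Call:
arm_command --plan '[[[0,0,0,0],[0,0,0,0],[0,0,0,0],[0,0,0,0],[0,0,0,0]]]' --gripper 90

```text
clock: 14.02
ee_pos: [490.1, 15.9, 216.7]
tool_rot: [-0.0, 1.0, 0.017, -0.0]
contact_force: [-0.4, -0.1, 0.7]
width: 60.8
grasp_force: 0.0
```

Call:
arm_command --plan '[[[0,0,-0.02,0],[0,0,-0.03,0],[0,0,-0.04,0],[0,0,-0.04,0],[0,0,-0.04,0],[0,0.05,0,0],[0,0.05,0,0],[0,0.05,0,0],[0,0.05,0,0],[0,0.05,0,0],[0,0,0,0]]]'

```text
clock: 15.4
ee_pos: [498.1, -237.5, 386.4]
tool_rot: [0.0, 1.0, 0.015, -0.0]
contact_force: [0.7, 0.7, -0.2]
width: 60.5
grasp_force: 0.0
```

Run:
```python
from h import *
todo([491,16,150],.035)
snap('top','top6');snap('side','side6')
f=lambda a,s:cv2.resize(a,None,fx=s,fy=s,interpolation=cv2.INTER_CUBIC)
a=f(cv2.imread('pics/top6.png')[178:278,245:305],6); b=f(cv2.imread('pics/side6.png')[195:250,215:288],6)
o=np.zeros((600,800,3),np.uint8);o[:,:360]=a;o[:330,360:360+438]=b
cv2.imwrite('pics/c7.png',o)
```

```text
grasp [ 498.  -237.7  206. ] yaw 0.03 F [ 0.7  0.7 -0.2] w 60.5 t 15.4
shift [   0.6 -253.8   55.8] turn -0.3
```

View pics/c7.png

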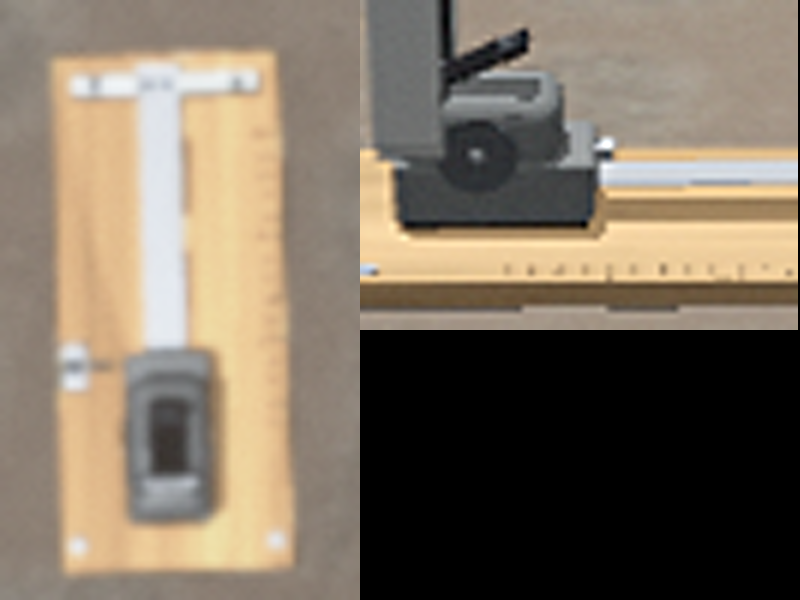

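The tape stands on the board with its blade hooked over the strip. In the top crop its front edge is at row ~348, the pointer foot at 343–390 and the needle at ~365. In the side crop the front bottom corner is at (596,226). Now sub-pixel edges.

```bash
cat > m.py <<'E'
from h import *
import sys
def cross(p,lo):
    p=np.asarray(p,float); i=np.argmax(abs(np.diff(p))); a,b=p[max(i-2,0)],p[min(i+3,len(p)-1)]; h=(a+b)/2
    for j in range(max(i-2,0),i+3):
        if (p[j]-h)*(p[j+1]-h)<=0: return lo+j+(h-p[j])/(p[j+1]-p[j])
def meas(ft,fs):
    C=np.array([559.1,18.3]);e=np.array([np.cos(.035),np.sin(.035)]);B=lambda q:((q[:2]-C)@e,(q[:2]-C)@[-e[1],e[0]])
    t=cv2.imread(f'pics/{ft}.png').astype(float)
    for c in(267,268,269,277,278,279):
        r=cross(t[230:244,c,2],230); print('tape front',c,round(r,2),np.round(B(ray('top',c,r,42)[0]),1))
    for c in(256,257,258): 
        r=cross(t[232:239,c,0],232); print('foot far',c,round(r,2),np.round(B(ray('top',c,r,20)[0]),1))
    for c in(260,261,262): print('needle',c,np.round(t[234:246,c].mean(-1)).astype(int))
    for r in(244,250,256):
        print('sides',[np.round(B(ray('top',cross(t[r,a:b,2],a),r,42)[0]),1) for a,b in((262,270),(276,286))])
    for c in(259,260,283,284): 
        r=cross(t[188:193,c,2],188); print('strip',c,B(ray('top',c,187,23)[0]),np.round(t[185:197,c].mean(-1)).astype(int))
    s=cv2.imread(f'pics/{fs}.png').astype(float)
    for r in(224,226,228,230,231): 
        c=cross(s[r,308-60:265,2],248); print('side front',r,round(c,2),ray('side',c,r,12)[0].round(1))
meas(*sys.argv[1:])
s=cv2.imread('pics/side0.png')
for r in(217,218,219,220,221,222,223): print(r,s[r,244:262].mean(-1).round().astype(int))
E
python3 m.py top6 side6
```

```text
tape front 267 236.38 [-24.   17.4]
tape front 268 236.2 [-23.6  14.6]
tape front 269 235.57 [-21.9  11.7]
tape front 277 235.39 [-22.1 -10.7]
tape front 278 235.48 [-22.4 -13.5]
tape front 279 235.63 [-22.9 -16.3]
foot far 256 237.74 [-25.1  49.4]
foot far 257 237.72 [-25.2  46.6]
foot far 258 237.89 [-25.7  43.7]
needle 260 [168 171 172 167 153 154 174 180 178 174 175 177]
needle 261 [174 174 174 167 146 142 168 177 176 177 177 179]
needle 262 [174 176 174 165 148 142 169 177 175 178 179 178]
sides [array([-45.2,  23. ]), array([-46.5, -22.3])]
sides [array([-61.8,  25. ]), array([-63.2, -21.6])]
sides [array([-78.5,  23.7]), array([-79.9, -20.9])]
strip 259 (np.float64(121.57316308338703), np.float64(37.35343587826969)) [132 135 151 177 184 197 221 226 217 177 177 183]
strip 260 (np.float64(121.4865332569981), np.float64(34.45659669931622)) [132 138 152 180 186 185 185 189 195 169 178 185]
strip 283 (np.float64(119.49414433802527), np.float64(-32.1674578645256)) [130 158 193 205 215 224 213 197 174 195 203 203]
strip 284 (np.float64(119.40752295385455), np.float64(-35.06401474176647)) [128 152 190 201 212 215 183 171 160 192 202 202]
side front 224 254.33 [537.7  40.1  12. ]
side front 226 254.37 [538.3  29.8  12. ]
side front 228 253.73 [537.2  19.7  12. ]
side front 230 253.58 [537.3   9.8  12. ]
side front 231 252.93 [536.    4.8  12. ]
217 [143 147 147 144 141 145 145 124 113 113 139 150 149 142 145 145 145 144]
218 [143 142 141 139 168 217 229 156  99  85 108 214 239 169 139 144 144 142]
219 [106 104 100 147 184 230 240 246 217 209 239 241 247 165 145 154 157 156]
220 [191 191 187 190 147  81  67  69  73  72  66  66  59 145 181 186 185 183]
221 [181 181 180 182 152 104  92  96 104 101  96  97  89 143 174 177 176 176]
222 [170 173 172 172 178 179 182 188 146 145 179 182 179 174 171 167 166 166]
223 [175 172 173 173 174 172 176 178 117  96 166 173 172 170 168 168 169 169]
```

Run:
```python
from h import *
C=np.array([559.1,18.3]);e=np.array([np.cos(.035),np.sin(.035)]);B=lambda q:((q[:2]-C)@e,(q[:2]-C)@[-e[1],e[0]])
print('pt side needle',np.round(B(ray('side',253.45,222.5,15)[0]),1),'foot centre-2', np.round(B(ray('side',252.5,219.3,20)[0]),1))
for r,c,z in((231,253.3,13),(230,253.58,15),(228,253.73,20),(226,254.37,25)): print('front side',np.round(B(ray('side',c,r,z)[0]),1))
print('needle top far edge', [np.round(B(ray('top',262,r,15)[0]),1) for r in(237.4,237.7,238)])
t=cv2.imread('pics/top6.png').astype(int); print(t[231:247,254:260].mean(-1).round().astype(int))
```

```text
pt side needle [-22.7  24.8] foot centre-2 [-25.1  32.2]
front side [-22.6 -14.4]
front side [-21.9 -13.1]
front side [-21.5 -12.2]
front side [-20.  -11.4]
needle top far edge [array([-24.3,  32.5]), array([-25.1,  32.5]), array([-26. ,  32.5])]
[[145 178 186 184 178 174]
 [149 176 184 182 180 172]
 [153 179 185 186 182 176]
 [154 177 188 191 182 169]
 [152 186 208 208 194 172]
 [162 204 224 227 216 187]
 [163 202 216 215 207 187]
 [151 171 166 161 169 172]
 [141 157 159 152 166 173]
 [144 176 202 200 204 192]
 [146 190 227 232 224 202]
 [149 188 222 224 218 196]
 [153 181 188 188 183 177]
 [155 182 186 185 183 180]
 [157 184 188 187 185 181]
 [153 180 185 187 186 181]]
```

Run:
```python
from h import *
from m import cross
C=np.array([559.1,18.3]);e=np.array([np.cos(.035),np.sin(.035)]);B=lambda q:((q[:2]-C)@e,(q[:2]-C)@[-e[1],e[0]])
t=cv2.imread('pics/top6.png').astype(float)
for c in(269,271,273,275,277,278):
    r=cross(t[258:270,c,2],258); print('rear',c,round(r,2),[np.round(B(ray('top',c,r,z)[0]),1) for z in(68,42)])
s=cv2.imread('pics/side6.png').astype(float)
for r in(226,228,230): c=cross(s[r,215:232,2],215); print('side rear',r,c,np.round(B(ray('side',c,r,12+(232-r)*2)[0]),1))
```

```text
Traceback (most recent call last):
  File "m.py", line 22, in <module>
    meas(*sys.argv[1:])
    ~~~~^^^^^^^^^^^^^^^
TypeError: meas() missing 2 required positional arguments: 'ft' and 'fs'
```

```bash
sed -i '/^meas(/,$d' m.py
python3 - <<'E'
from h import *
from m import cross
C=np.array([559.1,18.3]);e=np.array([np.cos(.035),np.sin(.035)]);B=lambda q:((q[:2]-C)@e,(q[:2]-C)@[-e[1],e[0]])
t=cv2.imread('pics/top6.png').astype(float)
for c in(269,271,273,275,277,278):
    r=cross(t[258:270,c,2],258); print('rear',c,round(r,2),[np.round(B(ray('top',c,r,z)[0]),1) for z in(68,42)])
s=cv2.imread('pics/side6.png').astype(float)
for r in(226,228,230): c=cross(s[r,215:232,2],215); print('side rear',r,c,np.round(B(ray('side',c,r,12+(232-r)*2)[0]),1))
todo([505.5,16.6,110],.035)
E
```

```text
rear 269 265.1 [array([-104.2,   13.3]), array([-103.9,   13.9])]
rear 271 265.14 [array([-104.5,    7.9]), array([-104.2,    8.3])]
rear 273 265.06 [array([-104.4,    2.4]), array([-104.1,    2.8])]
rear 275 264.98 [array([-104.4,   -3. ]), array([-104.1,   -2.7])]
rear 277 264.8 [array([-104.1,   -8.4]), array([-103.8,   -8.3])]
rear 278 264.61 [array([-103.6,  -11.1]), array([-103.3,  -11.1])]
side rear 226 220.2029702970297 [-101.6   -8.6]
side rear 228 220.19387755102042 [-101.6  -11.3]
side rear 230 220.44230769230768 [-101.   -13.9]
grasp [ 498.6 -233.8  206. ] yaw 0.034 F [ 1.3 -0.  -0.8] w 60.8 t 15.5
shift [  15.5 -250.    96.1] turn -0.0
```

Averaged over both views, the front is about 1.5–2 mm past the pointer line. I'll regrip and correct it.

Run:
```python
from h import *
todo([490.3,16,130],.035)
```

```text
grasp [ 498.6 -233.8  206. ] yaw 0.034 F [ 1.3 -0.  -0.8] w 60.8 t 15.5
shift [   0.3 -249.9   76.1] turn -0.0
```

Call:
arm_command --plan '[[[0,-0.05,0,0],[0,-0.05,0,0],[0,-0.05,0,0],[0,-0.05,0,0],[0,-0.05,0,0],[0,0,0.03,0],[0,0,0.03,0],[0,0,0.016,0],[0,0,0,0]]]'

```text
clock: 16.62
ee_pos: [489.7, 16.5, 310.2]
tool_rot: [-0.0, 1.0, 0.018, -0.001]
contact_force: [0.3, -0.2, 0.4]
width: 60.7
grasp_force: 0.0
```

Run:
```python
from h import *
todo([490.3,16,36.8],.035)
```

```text
grasp [489.5  16.5 129.8] yaw 0.036 F [ 0.3 -0.2  0.4] w 60.7 t 16.62
shift [ 1.   0.5 93. ] turn 0.1
```

Call:
arm_command --plan '[[[0.001,0.0005,0.02,0.1],[0,0,0.025,0],[0,0,0.025,0],[0,0,0.015,0],[0,0,0.008,0],[0,0,0,0]]]'

```text
clock: 17.38
ee_pos: [491.2, 15.5, 217.9]
tool_rot: [-0.0, 1.0, 0.017, -0.0]
contact_force: [-0.0, 0.3, 0.4]
width: 61.0
grasp_force: 0.0
```

Call:
arm_command --plan '[[[0,0,0,0],[0,0,0,0],[0,0,0,0],[0,0,0,0],[0,0,0,0]]]' --gripper 200

```text
clock: 18.0
ee_pos: [491.3, 15.6, 218.2]
tool_rot: [-0.0, 1.0, 0.017, 0.0]
contact_force: [-1.2, 0.2, 7.6]
width: 40.0
grasp_force: 30.0
```

Call:
arm_command --plan '[[[0,0,-0.001,0],[-0.001,0,0,0],[-0.0008,0,0,0],[0,0,0,0],[0,0,0.001,0],[0,0,0.0003,0],[0,0,0,0],[0,0,0,0]]]'

```text
clock: 19.0
ee_pos: [489.3, 15.5, 218.2]
tool_rot: [0.0, 1.0, 0.017, 0.0]
contact_force: [-5.4, 0.3, 15.4]
width: 39.4
grasp_force: 30.0
```

Call:
arm_command --plan '[[[0,0,0,0],[0,0,0,0],[0,0,0,0],[0,0,0,0],[0,0,0,0]]]' --gripper 90

```text
clock: 19.62
ee_pos: [489.3, 15.4, 217.4]
tool_rot: [-0.0, 1.0, 0.017, -0.0]
contact_force: [1.0, -0.4, -0.3]
width: 60.4
grasp_force: 0.0
```

Run:
```python
from h import *
todo([505.5,16.6,110],.035)
```

```text
grasp [489.3  15.4  37. ] yaw 0.033 F [ 1.  -0.4 -0.3] w 60.4 t 19.62
shift [ 16.2  -0.6 -73. ] turn -0.1
```

Call:
arm_command --plan '[[[0,0,-0.015,0],[0,0,-0.025,0],[0,0,-0.03,0],[0,0,-0.03,0],[0,0,-0.03,0],[0,0,0,0]]]'

```text
clock: 20.38
ee_pos: [489.7, 15.5, 350.4]
tool_rot: [-0.0, 1.0, 0.017, 0.002]
contact_force: [0.2, -1.1, -0.1]
width: 60.8
grasp_force: 0.0
```

Run:
```python
from h import *
from m import cross
todo([505.6,16.2,105],.035)
snap('side','side7')
for f in('side6','side7'):
    s=cv2.imread(f'pics/{f}.png').astype(float)
    print(f,[(round(cross(s[r,248:265,2],248),2),round(cross(s[r,215:232,2],215),2)) for r in(225,226,228,229,230)])
```

```text
grasp [490.5  15.6 170. ] yaw 0.033 F [ 0.2 -1.1 -0.1] w 60.8 t 20.38
shift [14.8 -0.1 65. ] turn -0.1
side6 [(np.float64(254.35), np.float64(220.17)), (np.float64(254.37), np.float64(220.2)), (np.float64(253.73), np.float64(220.19)), (np.float64(253.73), np.float64(220.47)), (np.float64(253.58), np.float64(220.44))]
side7 [(np.float64(253.38), np.float64(219.17)), (np.float64(253.49), np.float64(219.23)), (np.float64(252.74), np.float64(219.47)), (np.float64(252.8), np.float64(219.44)), (np.float64(252.81), np.float64(219.45))]
```

The tape moved back about 2 mm, so it is now level. Next: close the fingers and press the lever.

Call:
arm_command --plan '[[[0.008,0,0,0],[0.007,0,0,0],[0,0,0,0],[0,0,0.02,0],[0,0,0.02,0],[0,0,0.01,0],[0,0,0,0],[0,0,0,0]]]' --gripper 255

```text
clock: 21.42
ee_pos: [504.5, 16.0, 297.9]
tool_rot: [-0.0, 1.0, 0.017, 0.0]
contact_force: [0.3, 0.3, 1.2]
width: 0.2
grasp_force: 0.0
```

Run:
```python
from h import *
todo([505.6,16.2,91],.035)
```

```text
grasp [504.7  16.  117.5] yaw 0.033 F [0.3 0.3 1.2] w 0.2 t 21.43
shift [ 0.9 -0.2 26.5] turn -0.1
```

Call:
arm_command --plan '[[[0.001,0,0.005,0],[0,0,0.004,0],[0,0,0.004,0],[0,0,0.004,0],[0,0,0.003,0],[0,0,0.003,0],[0,0,0.002,0],[0,0,0,0]]]'

```text
clock: 22.42
ee_pos: [505.2, 16.0, 272.2]
tool_rot: [-0.0, 1.0, 0.017, -0.0]
contact_force: [1.4, 0.0, 1.8]
width: 0.7
grasp_force: 1.1
```

Call:
arm_command --plan '[[[0,0,0.001,0],[0,0,0.001,0],[0,0,0,0],[0,0,0,0]]]'

```text
clock: 22.92
ee_pos: [505.3, 16.0, 271.2]
tool_rot: [0.0, 1.0, 0.017, 0.0]
contact_force: [-3.6, -0.5, 22.6]
width: 0.3
grasp_force: 11.4
```

The force rose sharply at tip height 72, where the lever lies flat. I'll retreat and check.

Call:
arm_command --plan '[[[0,0,-0.01,0],[0,0,-0.03,0],[0,0,-0.04,0],[0,0,-0.04,0],[0,0,-0.03,0],[0,0.05,0,0],[0,0.05,0,0],[0,0.05,0,0],[0,0.05,0,0],[0,0.05,0,0],[0,0,0,0]]]'

```text
clock: 24.3
ee_pos: [512.5, -237.6, 419.8]
tool_rot: [0.0, 1.0, 0.014, -0.001]
contact_force: [-0.5, 1.1, -1.1]
width: 0.6
grasp_force: 0.0
```

Run:
```python
from h import *
from m import cross
snap('top','top8');snap('side','side8')
s=cv2.imread('pics/side8.png').astype(float)
print([(round(cross(s[r,248:265,2],248),2),round(cross(s[r,215:232,2],215),2)) for r in(225,226,228,229,230)])
f=lambda a,s:cv2.resize(a,None,fx=s,fy=s,interpolation=cv2.INTER_CUBIC)
a=f(cv2.imread('pics/top8.png')[178:278,245:305],6); b=f(cv2.imread('pics/side8.png')[195:250,215:288],6)
o=np.zeros((600,800,3),np.uint8);o[:,:360]=a;o[:330,360:360+438]=b
cv2.imwrite('pics/c8.png',o)
t=cv2.imread('pics/top8.png').astype(float)
for c in(268,278): print('front',cross(t[230:244,c,2],230),'rear',cross(t[258:270,c,2],258))
P=cloud('top',np.load('pics/top8.npy')); print(P[240:256:2,272,2].round())
```

```text
[(np.float64(253.46), np.float64(219.16)), (np.float64(253.49), np.float64(219.21)), (np.float64(252.69), np.float64(219.45)), (np.float64(252.81), np.float64(219.49)), (np.float64(252.81), np.float64(219.44))]
front 236.51041666666666 rear 265.7717391304348
front 235.57692307692307 rear 265.3490566037736
[42. 60. 66. 73. 76. 72. 72. 72.]
```

View pics/c8.png

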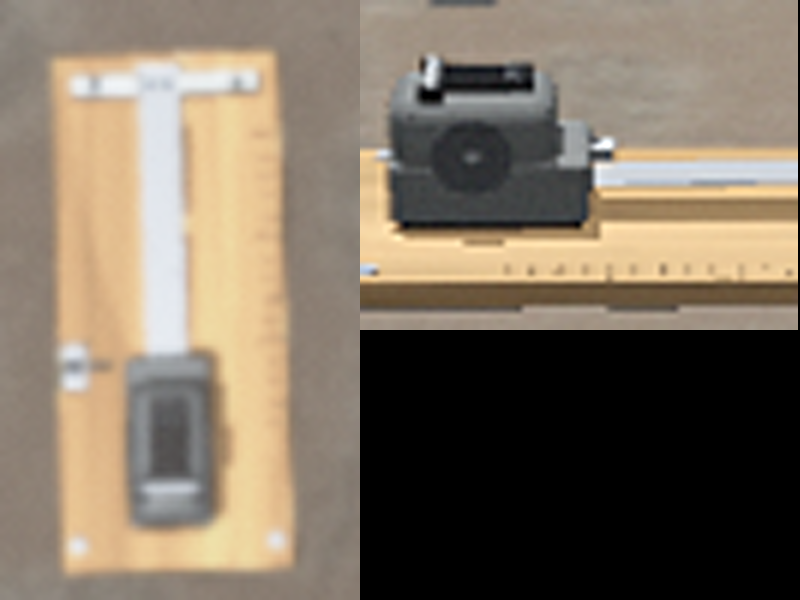

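The lever lies flat in the side crop at (485,75), the tape has not shifted, the blade is still hooked over the strip, and the front is level with the pointer to about 1 mm.

```bash
python3 -c "
from plant import arm
print(arm.sign_off())"
```

```text
the job is handed in; nothing more can be done
None
```

I handed the job in at about 24 s: the tape is hooked over the strip and stands flat on the board, with its lock lever fully down and its front level with the pointer to about 1 mm by the cameras. On the first try the tape's front came down on the strip with about 13 N, so I lifted it, backed it off and set it again.

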